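# Hang the weighing basket and zero the balance

## Robot

A 6-joint arm with a two-finger parallel gripper is mounted at the origin on the work surface. World frame = base frame: x ahead of the robot, y to its left, z up, the work surface at z = 0. Lengths are in mm, angles in rad, forces in N, time in s.
With the tool pointing down it reaches from about 275 to 1000 mm from the base axis. Payload 8.4 kg.
Tool frame: the origin (TCP) lies between the finger pads; the fingertips stand 17 mm ahead of it and the grasp point (between the pads) lies 2 mm behind it; z points along the fingers, y is the line along which they close (so a half turn about z gives the same grasp; the last joint's range is limited). The gripper opens to 85 mm and grips with 20 to 120 N. Pads are 22 mm wide; open, the fingers measure 114 mm over their backs; the gripper's body (76 mm by 85 mm) begins 54 mm behind the grasp point. The pads swing forward as they close: fully open they stand 13 mm farther back than shut.
Start: joints at [-1.237, 0.353, 1.633, -0, 1.155, -0.002], TCP at [205.951, -590.095, 248.281] pointing down, gripper open.
Joint ranges: [-2.63, 2.63], [-0.92, 2.1], [0.06, 2.66], [-1.3, 4.44], [0, 2.69], [-3.02, 3.02]. Speed limits (rad/s): [2.22, 2.22, 2.79, 3.14, 3.14, 3.14].

## Interface

Orientations are given as [roll, pitch, yaw] about the fixed x, y, z axes, in that order (R = Rz(yaw) Ry(pitch) Rx(roll)).
In Python, from rig import sense, grab_frame, sign_off gives the robot as it stands. The module is installed in compiled form; this text tells all that it offers.
- The arm moves only by the tool send_rows, never from a script. Its argument "moves" is a list that holds one entry, the list of rows, each a list of 7 numbers: the shift along the world's x, y, z in m, then the turn, a rotation vector about the world's x, y, z in rad, then the opening, from -1 (shut) to 1 (fully open). In form: [[[dx, dy, dz, rx, ry, rz, jaw], ...]]. A call has 1 to 10 rows; each row shifts and turns the commanded pose from where the row before left it; what a row does not reach is not made up. A row lasts 1/10 s, in which the tool goes at most 50 mm and 8.59 degrees, less where a joint would pass 70% of its speed; a pose out of reach is approached as far as the arm can. A call with a gripper value outside its range is refused whole. The fingers move at their own pace and stop on an object; "grip_force" is the grip in N (left out, the last holds). Time passes only in rows, so rows that do not move let the fingers close. It gives the time, the measured TCP pose, the force, the opening and the grip force at its end, in the units of the state.
- sense(): the state, without advancing time (a new reading comes with each control period).
- grab_frame(name): name is "side" or "top" or "wrist"; returns a dict with "img" (480x640x3 uint8, red, green, blue), "mtx" (3x3 intrinsics, pixels), "dist" ([k1, k2, p1, p2, k3] as OpenCV has them; the pictures are not rectified), "rvec" (rotation vector, rad) and "tvec" (3), from world to camera coordinates, as OpenCV has them; the wrist camera has in their place "T_tool_cam" (4x4, takes a point from camera to tool coordinates, whose origin is the TCP and whose axes are the flange's). Camera axes: x right, y down, z forward; pixel columns grow to the right and rows downward; lengths in mm; the calibration is good to about 2 mm. A picture is of the moment at which its call begins: read the wrist's pose just before it. There is no depth.
- sign_off(): hands the job in; it is judged then, once.
The state is a dict: "clock": time; "qpos": joint angles; "qvel": joint speeds; "joint_efforts": joint torques, N m; "eef_pos": TCP position; "tcp_rot": TCP orientation; "contact_force": force on the tool from outside, world axes, zero at the start; "wrist_torque": the same for the moment, N m; "opening": opening from 0.0 (shut) to 1.0 (fully open); "grasp_force": force on a finger pad.
Only numpy, scipy, OpenCV 4.12 (cv2) and the standard library are available. Lean on these libraries where they do the work, as an engineer would, in place of code of your own. Each camera call takes 0.05 s, during which the arm holds its last target. There are 200 camera calls.

## Task

Hang the perforated steel basket by the middle of its handle in the hook under the balance, so that it hangs free, level and still. Then zero the balance: press the larger of the two buttons on the weighing terminal fully down and let it go. Do not press the small button, and leave the other things on the bench where they are.

Things in the scene. Friction and masses are not known exactly. Their poses are not given: they have to be found in the camera images.
- basket: Open basket of perforated sheet steel, about 0.18 kg, 116 (x) x 80 (y) x 42 mm high, with a rigid handle of round 6 mm bar in its x-z plane: two uprights at the middle of the short sides (x = +-58 mm) carry a straight level bar along x, its axis 122 mm above the underside. It stands on the bench. Origin: centre of the underside.
- handle_mid (a point): Middle of the basket's handle bar, on the bar's axis, with the basket's axes. The bar runs 58 mm to either side along x; gripped some 40 mm from this point, it leaves the hook room.
- frame: Fixed weighing frame: base plate 12 mm thick (x -65 to 125, y +-105 mm), two 16 mm posts at the rear (x 95, y +-92 mm), and a platform with a white balance (x -39 to 110, y +-110 mm, underside at 345, top at 402 mm) that overhangs the hook: reach in from the open front (-x) with the tool leaning 25 to 40 degrees. Origin: on the bench plumb below the hook; x points to the rear.
- hook_seat (a point): Where the handle bar's axis lies when seated: in the bowl of the J hook, 176 mm above the bench, with the frame's axes. The hook is 6 mm wire in the frame's y-z plane, hung from the platform; wire underside 9 mm lower. The bar, along the frame's x, comes in from +y over the tip, its axis 35 to 50 mm above this point, then down; throat 18 mm wide.
- hook_tip (a point): Free end of the hook (axis of the 6 mm wire), on its open +y side: 18 mm to +y of the seat and 24 mm above it. The shank stands on the other side: at y -12 mm up to 56 mm above the seat, then slanting to y 0 at 69 mm and up to the platform.
- terminal: Fixed grey weighing terminal, 125 x 160 mm face sloping 0.35 rad (20 degrees) down towards its front (-x), up to about 75 mm high, with a display above and two white buttons below in black housings. Origin: on the bench under its centre.
- zero_button_top (a point): Centre of the top of the larger button, 28 mm in diameter, at the +y side of the terminal. The point's z axis is the outward normal of the sloping face: press along -z, 6 mm travel, spring, 5 N when fully down.
- zero_button (a joint): Travel of the larger button: 0 is up, 0.006 m is fully down.
- power_button_top (a point): Centre of the top of the small button, 16 mm in diameter, 85 mm to the -y side of the larger one. Not to be pressed.
- power_button (a joint): Travel of the small button: 0 is up, 0.006 m is fully down.
- check_weight: Loose knobbed steel weight, 32 mm in diameter, 42 mm high; gives its position; its origin is the centre of its underside. Not part of the job.
- dish: Loose white ceramic dish, 80 mm in diameter, 22 mm high; gives its position; its origin is the centre of its underside. Not part of the job.
- beaker: Loose glass beaker, 66 mm in diameter, 85 mm high; gives its position; its origin is the centre of its underside. Not part of the job.
- reagent: Loose white plastic bottle, 60 mm in diameter, 120 mm high; gives its position; its origin is the centre of its underside. Not part of the job.
- tray: Loose steel tray without handle, 100 x 70 x 30 mm; gives its position; its origin is the centre of its underside. Not part of the job.
There are look-alikes about, which are no part of the job. What is shaped like the basket but red is not meant. What is shaped like the terminal but yellow is not meant.

How it is judged:
By the outcome, as a careful person would: the job done as asked, in the order asked, and still so for the second after the job is handed in, with the robot touching nothing.
It also fails if it takes over 51 s, if anything falls off the work surface, if the arm or the gripper's body presses on something with over 40 N, if the wrist force passes 120 N, or if a joint passes its speed limit or range.

## Working session

There is one attempt and no reset: what is moved stays moved. The work goes in short steps, Python scripts to look and compute and a tool call to move; the robot and the scene stay as the last step left them, time stands still between calls to the robot, and variables do not carry over. Pictures are saved under pics/ and viewed, at most 10 in all, crops included, and the job is handed in when it is done.

Besides the shell and the picture viewer there is one more tool, called after "Call:" as a command line: name --argument value ..., lists and objects as JSON in quotes. send_rows: Moves the arm, as the interface text tells. Its arguments: {"type":"object","properties":{"moves":{"type":"array"},"grip_force":{"type":"number"}},"required":["moves"]}

```bash
mkdir -p pics
cat > h.py <<'E'
import numpy as np, cv2, pickle
from scipy.spatial.transform import Rotation as Rn
from rig import sense, grab_frame, sign_off
def snap(n,tag):
    s=sense(); f=grab_frame(n); f['s']=s
    cv2.imwrite(f'pics/{tag}.png',f['img'][:,:,::-1]); pickle.dump(f,open(f'{tag}.pkl','wb')); return f
def load(tag): return pickle.load(open(f'{tag}.pkl','rb'))
def cam(f):
    if 'rvec' in f:
        R=cv2.Rodrigues(np.array(f['rvec'],float))[0]; t=np.array(f['tvec'],float).ravel()
        return R.T, -R.T@t
    T=np.array(f['T_tool_cam']); s=f['s']; r=s['tcp_rot']; Rt=Rn.from_euler('xyz',r).as_matrix()
    return Rt@T[:3,:3], Rt@T[:3,3]+np.array(s['eef_pos'])
def ray(f,uv):
    R,c=cam(f); p=cv2.undistortPoints(np.array([[uv]],float),np.array(f['mtx']),np.array(f['dist']))[0,0]
    d=R@np.array([p[0],p[1],1]); return c,d/np.linalg.norm(d)
def onz(f,uv,z):
    c,d=ray(f,uv); return c+d*(z-c[2])/d[2]
def two(f,a,g,b):
    c,d=ray(f,a); e,h=ray(g,b)
    k=np.linalg.lstsq(np.c_[d,-h],e-c,rcond=None)[0]; p,q=c+k[0]*d,e+k[1]*h
    return (p+q)/2, np.linalg.norm(p-q)
def proj(f,P):
    R,c=cam(f); Rc=R.T; return cv2.projectPoints(np.array(P,float).reshape(-1,3),cv2.Rodrigues(Rc)[0],-Rc@c,np.array(f['mtx']),np.array(f['dist']))[0][:,0]
E
python3 - <<'E'
from h import *
print(sense())
for n in('side','top','wrist'):
    f=snap(n,n+'0'); print(n,cam(f)[1], np.array(f['mtx'])[0,0])
a=[cv2.imread(f'pics/{n}0.png') for n in('side','top')]
E
```

```text
{'clock': 0.0, 'qpos': array([-1.23738540e+00,  3.53670796e-01,  1.63417967e+00,  3.77903266e-05,
        1.15519612e+00, -2.38797257e-03]), 'qvel': array([-1.57384518e-04, -7.28100900e-04,  1.68273239e-05, -3.07119097e-04,
        9.68357393e-04, -2.79695907e-04]), 'joint_efforts': array([ 1.59637406e-03, -6.05243325e+01, -3.42067230e+01,  1.93107344e-04,
        9.43457417e-03, -2.65802228e-06]), 'eef_pos': array([ 205.81328317, -589.63356362,  247.52804193]), 'tcp_rot': array([-3.14013882e+00, -3.80230019e-05,  3.35783585e-01]), 'contact_force': array([-0.76381783,  0.40586662, -0.69969578]), 'wrist_torque': array([-0.00554761, -0.01394779, -0.00375309]), 'grasp_force': 0.0, 'opening': 1.004508404671128}
side [ 128.18057466  674.66055574 1079.92919699] 458.09630064780026
top [ 306.93538141 -144.95160218 1374.37880091] 561.6753371945059
wrist [ 269.30611076 -567.01656776  373.63329887] 336.5586382442216
```

View pics/side0.png

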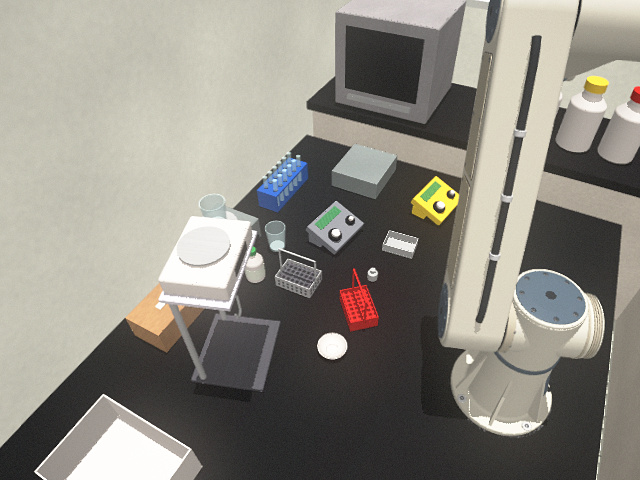

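View pics/top0.png

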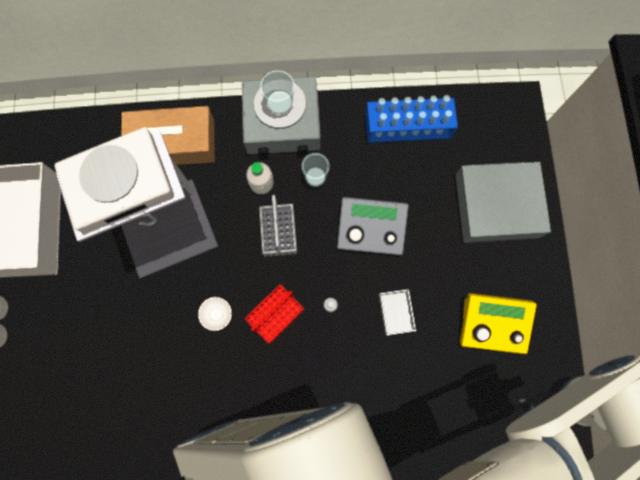

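The side view shows the grey basket near (298,275), the terminal near (335,228), and the frame with its hook near (237,305). In the top view they are at (278,228), (373,225) and (145,200). I'll enlarge these areas to read exact pixels.

Run:
```python
from h import *
def crop(n,x,y,w,h,k): return cv2.resize(cv2.imread(f'pics/{n}0.png')[y:y+h,x:x+w],None,fx=k,fy=k,interpolation=cv2.INTER_CUBIC)
a=crop('side',260,235,80,60,5); b=crop('top',240,190,80,60,5)   # 400x300
c=crop('side',180,270,110,120,2.5)
c=crop('side',200,270,80,60,5); d=crop('top',90,180,133,100,3)[:300,:399]
d=cv2.copyMakeBorder(d,0,300-d.shape[0],0,400-d.shape[1],0)
cv2.imwrite('pics/crops.png',np.vstack([np.hstack([a,b]),np.hstack([c,d])]))
# buttons: white blobs within terminal areas
for n,(x,y,w,h) in {'side':(305,200,60,55),'top':(335,195,75,62)}.items():
    im=cv2.imread(f'pics/{n}0.png')[y:y+h,x:x+w]; m=(im.min(2)>190).astype(np.uint8)
    N,l,s,ce=cv2.connectedComponentsWithStats(m)
    for i in range(1,N):
        if s[i,4]>15: print(n,s[i,4],ce[i]+[x,y])
```

```text
side 49 [335.67346939 231.95918367]
top 87 [355.24137931 234.44827586]
top 25 [390.6  237.96]
```

View pics/crops.png

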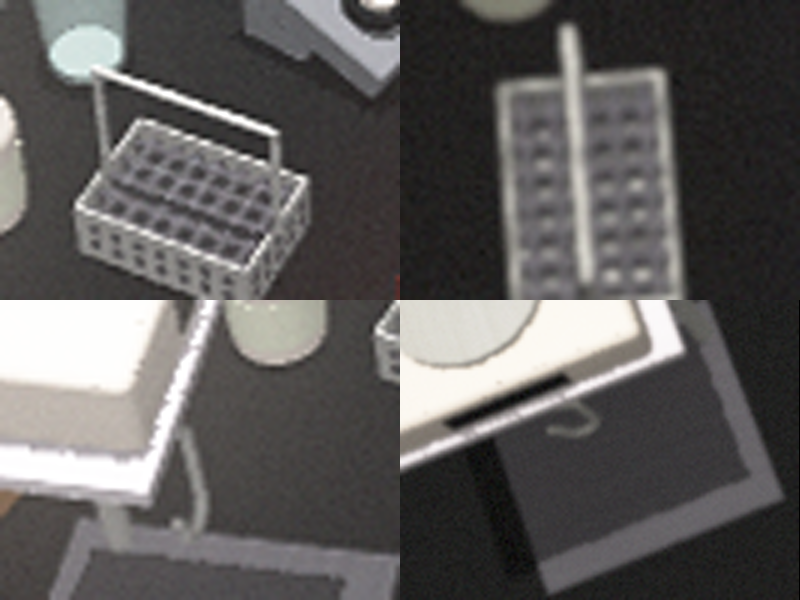

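The crops show the bar ends at side (279.4,249.2)/(315.4,261.6) and top (273.5,195.3)/(276.7,245.5). The hook tip is at side (235.5,314.5), top (140,223). The plate's front corners in the top view are (140,276.5) and (217,245.5).

Run:
```python
from h import *
S,T=load('side0'),load('top0')
np.set_printoptions(precision=1,suppress=True)
A,B=two(S,(279.4,249.0),T,(273.4,196)),two(S,(315.2,261.6),T,(276.6,245)) 
print('bar',A,B,np.linalg.norm(A[0]-B[0]),(A[0]+B[0])/2,np.degrees(np.arctan2(*(A[0]-B[0])[1::-1])))
print('tip',two(S,(235.6,314.6),T,(140,223.3)))
# plate corners at z=12
c=[onz(T,p,12) for p in((140,276.5),(217,245.7))]; print('plate',c,np.linalg.norm(c[0]-c[1]))
e=(c[0]-c[1]);e/=np.linalg.norm(e); x=np.array([e[1],-e[0],0]); print('yaw',np.degrees(np.arctan2(x[1],x[0])), 'seat', (c[0]+c[1])/2+65*x)
# plate seen from side: front corners
print('btn',two(S,(335.7,232),T,(355.24,234.45)), 'pow z45', onz(T,(390.6,238),45))
# terminal outline in top
im=T['img'].astype(int)[195:258,330:412]; hsv=cv2.cvtColor(T['img'],cv2.COLOR_RGB2HSV)
m=((T['img'].min(2)>85)).astype(np.uint8); m[:195]=0;m[258:]=0;m[:,:332]=0;m[:,412:]=0
m=cv2.morphologyEx(m,cv2.MORPH_CLOSE,np.ones((9,9)))
cn=max(cv2.findContours(m,0,2)[0],key=cv2.contourArea); bx=cv2.boxPoints(cv2.minAreaRect(cn)); print(bx,[onz(T,p,50) for p in bx])
for p in((140,276.5,12),): print(proj(S,[c[0],c[1]]))
```

```text
bar (array([683.8, -68. , 118.7]), np.float64(1.4375371570491828)) (array([566.6, -70.4, 120.7]), np.float64(1.4046277907894524)) 117.20574200461834 [625.2 -69.2 119.7] 1.1818420226394786
tip (array([617.3, 221.5, 197.9]), np.float64(0.3072692775593473))
plate [array([530.3, 278.5,  12. ]), array([596.9,  84.4,  12. ])] 205.1519016716849
yaw 18.931586036095773 seat [625.1 202.6  12. ]
btn (array([ 594.2, -255.7,   63.1]), np.float64(0.6223982856692916)) pow z45 [ 584.  -342.4   45. ]
[[336.8 248.1]
 [341.9 196.6]
 [408.1 203.2]
 [402.9 254.7]] [array([ 565.9, -210.2,   50. ]), array([ 693.6, -231.4,   50. ]), array([ 667.4, -392.3,   50. ]), array([ 540.3, -367.8,   50. ])]
[[262.4 387.7]
 [280.3 320.4]]
```

```bash
cat >> h.py <<'E'
def plan(tcp,yaw,lean,n):
    s=sense(); R0=Rn.from_euler('xyz',s['tcp_rot'])
    R1=Rn.from_euler('xyz',[np.pi,0,0]); R1=Rn.from_euler('ZY',[np.radians(yaw),-np.radians(lean)])*R1
    d=(np.array(tcp)-s['eef_pos'])/1000; r=(R1*R0.inv()).as_rotvec()
    print('t',round(s['clock'],2),'total',np.round(d,4),np.round(r,4),'row',np.round(d/n,4),np.round(r/n,4))
def back(g,yaw,lean,b):
    y,l=np.radians([yaw,lean]); return np.array(g)-b*np.array([np.sin(l)*np.cos(y),np.sin(l)*np.sin(y),-np.cos(l)])
E
python3 - <<'E'
from h import *
plan(back((580,-70,120),1.2,35,110),1.2,35,20)
T=load('top0');print(onz(T,(260,170),120),onz(T,(315,158),85))
E
```

```text
t 0.15 total [ 0.3111  0.5184 -0.0376] [ 0.1078 -0.6038 -0.3053] row [ 0.0156  0.0259 -0.0019] [ 0.0054 -0.0302 -0.0153]
[749.76130176 -38.9961042  120.        ] [ 784.66697235 -170.65835814   85.        ]
```

Call:
send_rows --moves '[[[0.0156,0.026,0.01,0.0054,-0.0302,-0.0153,1],[0.0156,0.026,0.01,0.0054,-0.0302,-0.0153,1],[0.0156,0.026,0.01,0.0054,-0.0302,-0.0153,1],[0.0156,0.026,0.01,0.0054,-0.0302,-0.0153,1],[0.0156,0.026,0.01,0.0054,-0.0302,-0.0153,1],[0.0156,0.026,0.01,0.0054,-0.0302,-0.0153,1],[0.0156,0.026,0,0.0054,-0.0302,-0.0153,1],[0.0156,0.026,0,0.0054,-0.0302,-0.0153,1],[0.0156,0.026,0,0.0054,-0.0302,-0.0153,1],[0.0156,0.026,0,0.0054,-0.0302,-0.0153,1]]]'

```text
clock: 1.15
eef_pos: [362.3, -328.9, 308.2]
tcp_rot: [3.116, -0.307, 0.185]
contact_force: [0.9, -0.5, 0.3]
opening: 1.0
grasp_force: 0.0
```

Call:
send_rows --moves '[[[0.0156,0.026,0,0.0054,-0.0302,-0.0153,1],[0.0156,0.026,0,0.0054,-0.0302,-0.0153,1],[0.0156,0.026,0,0.0054,-0.0302,-0.0153,1],[0.0156,0.026,0,0.0054,-0.0302,-0.0153,1],[0.0156,0.026,0,0.0054,-0.0302,-0.0153,1],[0.0156,0.026,0,0.0054,-0.0302,-0.0153,1],[0.0156,0.026,-0.01,0.0054,-0.0302,-0.0153,1],[0.0156,0.026,-0.01,0.0054,-0.0302,-0.0153,1],[0.0156,0.026,-0.01,0.0054,-0.0302,-0.0153,1],[0.0156,0.026,-0.01,0.0054,-0.0302,-0.0153,1]]]'

```text
clock: 2.15
eef_pos: [518.2, -68.9, 268.1]
tcp_rot: [3.142, -0.613, 0.019]
contact_force: [-0.8, -0.3, -0.0]
opening: 0.999
grasp_force: 0.0
```

Run:
```python
from h import *
s=sense();print(s['eef_pos'],s['tcp_rot'],s['qpos'],s['clock'])
f=snap('wrist','w1'); print(cam(f)[1]); print(proj(f,[(683.8,-68,119),(566.6,-70.4,120),(617,221,198)]))
```

```text
[518.23987034 -68.89468891 268.1018244 ] [ 3.14150927 -0.61281839  0.01927458] [-0.22003066 -0.06525922  2.23331581  0.35984574  0.3973057   1.0398742 ] 2.15
[500.78000503 -68.97002988 410.71992402]
[[324.04478449 169.4495373 ]
 [324.57528008 284.54168013]
 [-78.18147667 183.9686857 ]]
```

View pics/w1.png

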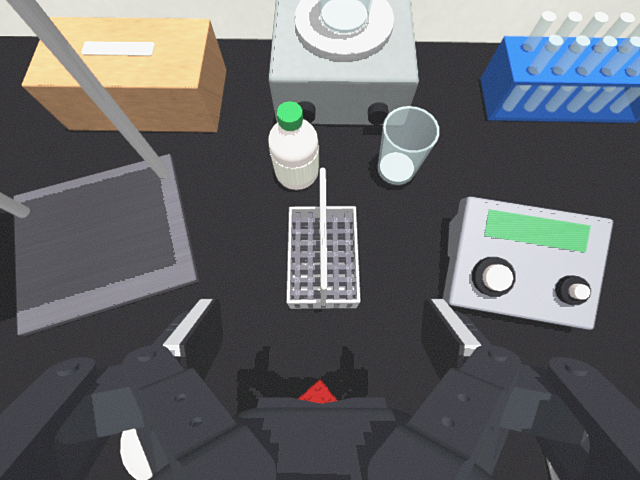

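The wrist view shows the handle bar running from (322.5,170) to (324,287). The zero button top is at (498,277), the small one at (579,292), and the jaws straddle the bar's line.

Run:
```python
from h import *
np.set_printoptions(precision=1,suppress=True)
T,S,W=load('top0'),load('side0'),load('w1')
m=(W['img'].min(2)>215).astype(np.uint8); N,l,s,ce=cv2.connectedComponentsWithStats(m)
for i in range(1,N):
    if s[i,4]>60 and ce[i][0]>460 and 240<ce[i][1]<310 or (300<ce[i][0]<345 and s[i,4]>40): print(s[i],ce[i])
print(two(W,(322.5,170),T,(273.4,196)),two(W,(324,287),T,(276.6,245)))
print(two(W,(322.5,170),S,(279.4,249)),two(W,(324,287),S,(315.2,261.6)))
print('btn',two(W,(498,277.5),T,(355.24,234.45)),two(W,(498,277.5),S,(335.7,232)),onz(W,(579,292),55))
# terminal top edges: yaw from wrist back edge / front edge
plan(back((580,-69,119),1,35,-2),1,35,7)
```

```text
[ 272    0  144   78 6491] [336.5  41.8]
[ 322    0   45   30 1110] [344.   13.6]
[ 320  168   40  135 1062] [332.3 240.2]
[ 452  198  153  121 7648] [517.4 261.7]
[599 223  12  58 121] [604.1 249.3]
[486 265  27  26 543] [498.9 277.2]
[575 284  15  15 180] [581.7 291.3]
(array([686. , -67. , 114.3]), np.float64(1.0997583177522912)) (array([568.5, -69.7, 107.8]), np.float64(2.9370872047658634))
(array([681.9, -66.5, 120.8]), np.float64(0.16618591608875183)) (array([564.7, -69.7, 121.9]), np.float64(1.4129635686725102))
btn (array([ 593. , -256.2,   59.8]), np.float64(3.140547561437389)) (array([ 590. , -249.9,   70.2]), np.float64(2.9056544048161403)) [ 578.3 -343.1   55. ]
t 2.2 total [ 0.1 -0.  -0.1] [-0.  0. -0.] row [ 0. -0. -0.] [-0.  0. -0.]
```

Call:
send_rows --moves '[[[0.0077,0,-0.0188,0,0,0,1],[0.0077,0,-0.0188,0,0,0,1],[0.0077,0,-0.0188,0,0,0,1],[0.0077,0,-0.0188,0,0,0,1],[0.0077,0,-0.0188,0,0,0,1],[0.0077,0,-0.0188,0,0,0,1],[0.0077,0.0005,-0.0188,0,0,0,1],[0.0077,0,-0.0188,0,0,0,1],[0,0,0,0,0,0,0],[0,0,0,0,0,0,-0.5]]]' --grip_force 60

```text
clock: 3.2
eef_pos: [573.4, -68.2, 134.9]
tcp_rot: [-3.137, -0.613, 0.02]
contact_force: [0.1, -0.1, 0.3]
opening: 0.691
grasp_force: 0.0
```

Call:
send_rows --moves '[[[0,0,0,0,0,0,-1],[0,0,0,0,0,0,-1],[0,0,0,0,0,0,-1],[0,0,0,0,0,0,-1],[0,0,0,0,0,0,-1],[0,0,0,0,0,0,-1]]]'

```text
clock: 3.8
eef_pos: [573.9, -68.7, 135.5]
tcp_rot: [-3.138, -0.614, 0.02]
contact_force: [-3.9, -2.3, 6.4]
opening: 0.027
grasp_force: 59.1
```

The last row fell short and the pads are 17 mm too high, so I'll reopen, lower and regrip.

Call:
send_rows --moves '[[[0,0,0,0,0,0,0],[0,0,0,0,0,0,0],[0,0,0,0,0,0,0],[0.003,0,-0.006,0,0,0,0],[0.003,0,-0.006,0,0,0,0],[0,0,-0.0055,0,0,0,0],[0,0,0,0,0,0,0],[0,0,0,0,0,0,0]]]'

```text
clock: 4.6
eef_pos: [579.5, -68.2, 117.4]
tcp_rot: [-3.137, -0.613, 0.02]
contact_force: [0.1, 0.0, -0.4]
opening: 0.495
grasp_force: 0.0
```

Run:
```python
from h import *
s=sense();print(s['eef_pos'],s['tcp_rot'],s['opening'],s['contact_force'])
f=snap('wrist','w2'); g=snap('side','s2')
a=f['img'][60:420,140:500,::-1]; b=cv2.resize(g['img'][210:300,240:340,::-1],(400,360),interpolation=cv2.INTER_CUBIC)
cv2.imwrite('pics/c2.png',np.hstack([a,b]))
```

```text
[579.54498843 -68.18691531 117.37469882] [-3.13720441 -0.61311908  0.01994729] 0.49518818135588283 [ 0.05500226  0.04595749 -0.39469825]
```

View pics/c2.png

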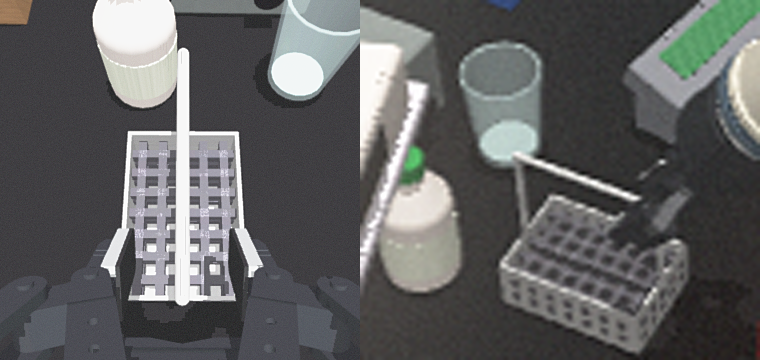

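The jaws straddle the bar, centred at crop x≈182, and the basket still stands upright. I'll close now.

Call:
send_rows --moves '[[[0,0,0,0,0,0,-1],[0,0,0,0,0,0,-1],[0,0,0,0,0,0,-1],[0,0,0,0,0,0,-1],[0,0,0,0,0,0,-1],[0,0,0.004,0,0,0,-1],[0,0,0.01,0,0,0,-1],[-0.005,0,0.01,0,0,0,-1],[-0.005,0,0.01,0,0,0,-1],[-0.005,0,0.01,0,0,0,-1]]]' --grip_force 80

```text
clock: 5.7
eef_pos: [564.0, -68.1, 161.3]
tcp_rot: [-3.137, -0.612, 0.02]
contact_force: [0.5, -0.0, -1.8]
opening: 0.045
grasp_force: 78.1
```

Run:
```python
from h import *
np.set_printoptions(precision=2,suppress=True)
s=sense();print(s['eef_pos'],s['tcp_rot'],s['opening'],s['contact_force'])
f=snap('wrist','w3'); g=snap('side','s3')
a=f['img'][60:420,140:500,::-1]; b=cv2.resize(g['img'][210:300,240:340,::-1],(400,360),interpolation=cv2.INTER_CUBIC)
cv2.imwrite('pics/c3.png',np.hstack([a,b]))
# target in frame coords -> grasp TCP, hook frame yaw 18.9, seat
y=np.radians(18.9); X=np.array([np.cos(y),np.sin(y),0]);Y=np.array([-X[1],X[0],0]); seat=np.array([624,203.5,176])
for n,(u,v,w) in {'front':(-110,60,50),'side':(0,50,42),'over':(0,0,42),'seat':(0,0,0)}.items():
    m=seat+u*X+v*Y+[0,0,w]; print(n,m); g2=m-45*X; plan(back(g2,18.9,35,-2),18.9,35,10)
```

```text
[563.97 -68.11 161.3 ] [-3.14 -0.61  0.02] 0.04482802413930612 [ 0.53 -0.03 -1.82]
front [500.5  224.63 226.  ]
t 5.8 total [-0.11  0.28  0.06] [-0.    0.    0.31] row [-0.01  0.03  0.01] [-0.    0.    0.03]
side [607.8 250.8 218. ]
t 5.8 total [0.   0.3  0.05] [-0.    0.    0.31] row [0.   0.03 0.01] [-0.    0.    0.03]
over [624.  203.5 218. ]
t 5.8 total [0.02 0.26 0.05] [-0.    0.    0.31] row [0.   0.03 0.01] [-0.    0.    0.03]
seat [624.  203.5 176. ]
t 5.8 total [0.02 0.26 0.01] [-0.    0.    0.31] row [0.   0.03 0.  ] [-0.    0.    0.03]
```

View pics/c3.png

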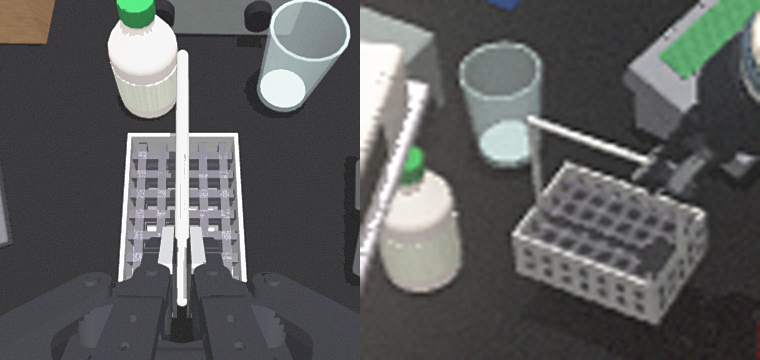

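The basket is gripped and clear of the bench, level, with 1.8 N of load. Next I carry it to the front-left of the hook.

Call:
send_rows --moves '[[[-0.0075,0.01,0.008,0,0,0.011,-1],[-0.0075,0.02,0.008,0,0,0.022,-1],[-0.0075,0.02,0.008,0,0,0.022,-1],[-0.0075,0.02,0.008,0,0,0.022,-1],[-0.0075,0.02,0.008,0,0,0.022,-1],[-0.0075,0.02,0.008,0,0,0.022,-1],[-0.0075,0.02,0.008,0,0,0.022,-1],[-0.0075,0.02,0.007,0,0,0.022,-1],[-0.0075,0.02,0,0,0,0.022,-1],[-0.0075,0.02,0,0,0,0.022,-1]]]'

```text
clock: 6.8
eef_pos: [488.9, 122.8, 224.0]
tcp_rot: [-3.136, -0.612, 0.23]
contact_force: [-0.4, -0.0, -3.3]
opening: 0.044
grasp_force: 78.2
```

Call:
send_rows --moves '[[[-0.0075,0.02,0,0,0,0.022,-1],[-0.0075,0.02,0,0,0,0.022,-1],[-0.0075,0.02,0,0,0,0.022,-1],[-0.0075,0.02,0,0,0,0.022,-1],[0,0.0085,0,0,0,0.011,-1],[0,0,0,0,0,0,-1],[0,0,0,0,0,0,-1]]]'

```text
clock: 7.5
eef_pos: [459.6, 210.0, 224.0]
tcp_rot: [-3.138, -0.612, 0.328]
contact_force: [0.2, -1.2, -2.1]
opening: 0.041
grasp_force: 78.3
```

Run:
```python
from h import *
np.set_printoptions(precision=2,suppress=True)
s=sense();print(s['eef_pos'],s['tcp_rot'],s['opening'],s['contact_force'])
f=snap('wrist','w4'); g=snap('side','s4'); t=snap('top','t4')
cv2.imwrite('pics/c4.png',np.hstack([f['img'][0:420,:500,::-1],cv2.resize(g['img'][250:390,200:300,::-1],(300,420),interpolation=cv2.INTER_CUBIC)]))
```

```text
[459.56 210.01 224.03] [-3.14 -0.61  0.33] 0.041189252225452555 [ 0.22 -1.18 -2.13]
```

View pics/c4.png

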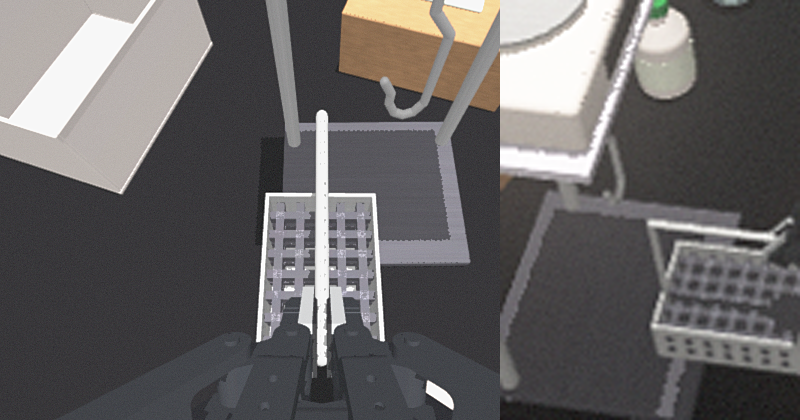

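The wrist view shows the hook with its tip at (386,83), bowl at (405,111) and shank at (430,95). The bar's far end is at (321,116), and in the side view it is at about (251.5,325).

Run:
```python
from h import *
np.set_printoptions(precision=1,suppress=True)
T,S,W,S4=load('top0'),load('side0'),load('w4'),load('s4')
print('tip W/T',two(W,(386,83),T,(140,223.3)),'W/S',two(W,(386,83),S,(235.6,314.6)))
print('bowl W/S',two(W,(405,111),S,(238.5,317)))
E_=two(W,(321,116),S4,(251.3,325.3)); print('bar end',E_)
y=np.radians(18.9); X=np.array([np.cos(y),np.sin(y),0])
s=W['s'];tz=Rn.from_euler('xyz',s['tcp_rot']).as_matrix()[:,2]
print('pred end',s['eef_pos']-2*tz+103*X, 'tool heading',np.degrees(np.arctan2(tz[1],tz[0])))
# plate front corners by wrist at z=12 (front right, rear left post foot)
a,b=onz(W,(469,263),12),onz(W,(448,124),12); d=b-a; print('plate right edge',a,b,np.degrees(np.arctan2(d[1],d[0])),np.linalg.norm(d))
a,c=onz(W,(285,123),12),b; d=a-c; print('rear',a,np.degrees(np.arctan2(-d[0],d[1])),np.linalg.norm(d))
print(proj(W,[np.array([624,203.5,176])+o for o in([0,0,0],[-5.8,17,24])]))
```

```text
tip W/T (array([617.2, 221.3, 197.5]), np.float64(0.4008980532555046)) W/S (array([617.8, 221.1, 196.9]), np.float64(0.31510405087457377))
bowl W/S (array([627.8, 205.1, 164.1]), np.float64(4.164751946853043))
bar end (array([553.8, 243.9, 227.6]), np.float64(1.8015395317648815))
pred end [555.9 243.  225.7] tool heading 19.216938428015307
plate right edge [593.6  86.7  12. ] [768.5 146.6  12. ] 18.9243060171901 184.89008475191432
rear [702.8 344.5  12. ] 18.36643253251751 208.4589204361824
[[407.5 106. ]
 [388.2  78.8]]
```

Call:
send_rows --moves '[[[0.0085,0.0022,0,0,0,0,-1],[0.0123,0.0031,-0.001,0,0,0,-1],[0.0123,0.0031,-0.001,0,0,0,-1],[0.0123,0.0031,-0.001,0,0,0,-1],[0.0123,0.0031,-0.001,0,0,0,-1],[0.0123,0.0031,-0.001,0,0,0,-1],[0.0123,0.0031,-0.001,0,0,0,-1],[0.0088,0.0023,0,0,0,0,-1],[0.0075,0.002,0,0,0,0,-1],[0.0075,0.002,0,0,0,0,-1]]]'

```text
clock: 8.65
eef_pos: [566.3, 237.4, 218.4]
tcp_rot: [-3.138, -0.613, 0.328]
contact_force: [0.3, 0.1, -2.2]
opening: 0.043
grasp_force: 78.3
```

Run:
```python
from h import *
np.set_printoptions(precision=1,suppress=True)
s=sense();print(s['eef_pos'],s['tcp_rot'],s['contact_force'],s['qpos'])
f=snap('wrist','w5'); g=snap('side','s5')
cv2.imwrite('pics/c5.png',np.hstack([f['img'][0:420,150:550,::-1],cv2.resize(g['img'][230:370,170:303,::-1],(400,420),interpolation=cv2.INTER_CUBIC)]))
```

```text
[566.3 237.4 218.4] [-3.1 -0.6  0.3] [ 0.3  0.1 -2.2] [ 0.4  0.2  2.1 -0.2  0.2  1.8]
```

View pics/c5.png

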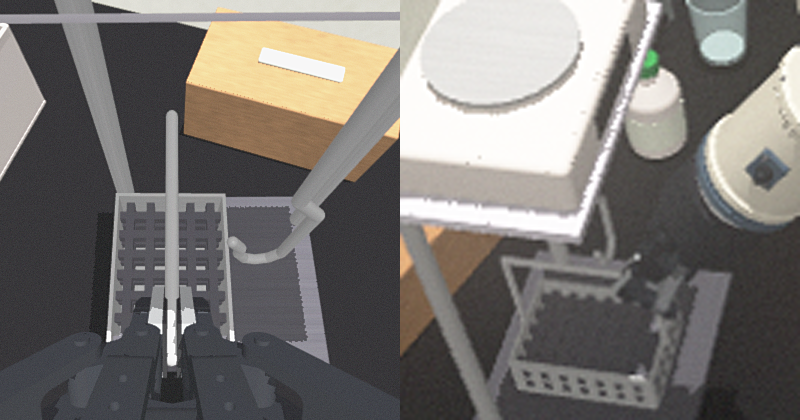

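The wrist view shows the bar alongside the hook, level and over its open side, with the tip at (382,243). I'll check the position before going in over the tip.

Run:
```python
from h import *
np.set_printoptions(precision=2,suppress=True)
W=load('w5'); print('tip',onz(W,(383,243),198),'bowl', onz(W,(408,258),174), 'S',two(W,(383,243),load('side0'),(235.6,314.6)))
s=sense();tz=Rn.from_euler('xyz',s['tcp_rot']).as_matrix()[:,2]
y=np.radians(18.9); X=np.array([np.cos(y),np.sin(y),0]); g=s['eef_pos']-2*tz
print('mid',g+45*X, 'q',s['qpos'])
a,b=onz(W,(321.5,115),220),onz(W,(321,290),220); print('bar',a,b,np.degrees(np.arctan2(*(a-b)[1::-1])))
```

```text
tip [615.41 221.63 198.  ] bowl [620.82 203.89 174.  ] S (array([615.95, 221.93, 198.88]), np.float64(1.7526394393368068))
mid [608.21 251.86 220.49] q [ 0.42  0.17  2.12 -0.2   0.24  1.85]
bar [663.96 271.66 220.  ] [577.56 242.26 220.  ] 18.795555990043905
```

Call:
send_rows --moves '[[[0.0018,-0.006,-0.0005,0,0,0,-1],[0.0018,-0.006,-0.0005,0,0,0,-1],[0.0018,-0.006,-0.0005,0,0,0,-1],[0.0018,-0.006,-0.0005,0,0,0,-1],[0.0018,-0.006,0,0,0,0,-1],[0.0018,-0.006,0,0,0,0,-1],[0.0018,-0.006,0,0,0,0,-1],[0.0018,-0.0055,0,0,0,0,-1],[0,0,0,0,0,0,-1],[0,0,0,0,0,0,-1]]]'

```text
clock: 9.75
eef_pos: [579.9, 189.7, 216.6]
tcp_rot: [-3.138, -0.614, 0.328]
contact_force: [-0.0, 0.2, -2.4]
opening: 0.04
grasp_force: 78.2
```

Run:
```python
from h import *
np.set_printoptions(precision=2,suppress=True)
s=sense();print(s['eef_pos'],s['tcp_rot'],s['contact_force'],s['qpos'])
tz=Rn.from_euler('xyz',s['tcp_rot']).as_matrix()[:,2];y=np.radians(18.9); X=np.array([np.cos(y),np.sin(y),0]); g=s['eef_pos']-2*tz
print('mid',g+45*X)
f=snap('wrist','w6'); g=snap('side','s6')
cv2.imwrite('pics/c6.png',np.hstack([cv2.resize(f['img'][150:360,220:420,::-1],(400,420),interpolation=cv2.INTER_CUBIC),cv2.resize(g['img'][290:390,190:285,::-1],(400,420),interpolation=cv2.INTER_CUBIC)]))
```

```text
[579.93 189.74 216.57] [-3.14 -0.61  0.33] [-0.03  0.22 -2.44] [0.3  0.16 2.13 0.08 0.23 1.48]
mid [621.41 203.94 218.21]
```

View pics/c6.png

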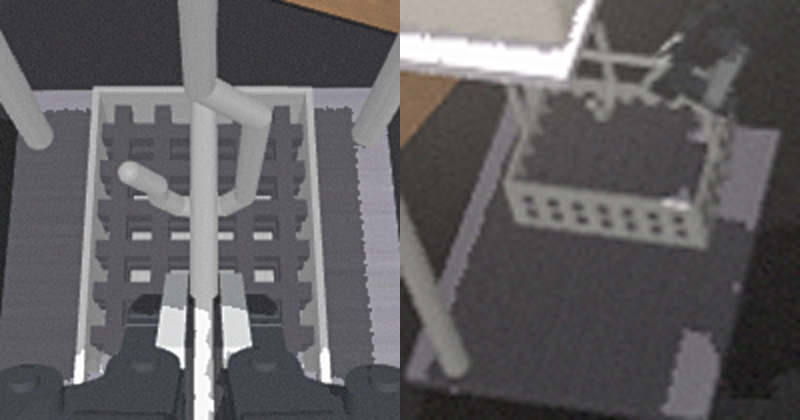

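The bar is over the throat, between the tip (left) and the shank (right). I'll lower it now, slowly near the end.

Call:
send_rows --moves '[[[0,0,-0.006,0,0,0,-1],[0,0,-0.008,0,0,0,-1],[0,0,-0.008,0,0,0,-1],[0,0,-0.008,0,0,0,-1],[0,0,-0.006,0,0,0,-1],[0,0,-0.002,0,0,0,-1],[0,0,-0.001,0,0,0,-1],[0,0,-0.001,0,0,0,-1],[0,0,0,0,0,0,-1]]]'

```text
clock: 10.75
eef_pos: [580.3, 189.8, 176.7]
tcp_rot: [-3.138, -0.614, 0.328]
contact_force: [-0.1, 0.2, -1.7]
opening: 0.043
grasp_force: 78.2
```

Call:
send_rows --moves '[[[0,0,-0.001,0,0,0,-1],[0,0,0,0,0,0,-1]]]'

```text
clock: 10.95
eef_pos: [580.2, 189.8, 175.7]
tcp_rot: [-3.138, -0.614, 0.328]
contact_force: [0.8, 0.1, -2.1]
opening: 0.046
grasp_force: 78.2
```

Call:
send_rows --moves '[[[0,0,-0.001,0,0,0,-1],[0,0,-0.001,0,0,0,-1],[0,0,0,0,0,0,-1]]]'

```text
clock: 11.25
eef_pos: [580.1, 189.8, 173.4]
tcp_rot: [-3.138, -0.613, 0.328]
contact_force: [-0.3, 0.4, -1.7]
opening: 0.042
grasp_force: 78.2
```

Call:
send_rows --moves '[[[0,0,-0.001,0,0,0,-1],[0,0,0,0,0,0,-1]]]'

```text
clock: 11.45
eef_pos: [580.3, 189.9, 172.6]
tcp_rot: [-3.138, -0.614, 0.328]
contact_force: [-0.1, -0.0, 0.4]
opening: 0.042
grasp_force: 78.2
```

The weight now rests on the hook and the centring works out within about 1 mm. I'll release gently and back out along the tool axis.

Call:
send_rows --moves '[[[0,0,0,0,0,0,-0.85],[0,0,0,0,0,0,-0.75],[0,0,0,0,0,0,-0.6],[0,0,0,0,0,0,-0.3],[0,0,0,0,0,0,0],[0,0,0,0,0,0,0.2],[0,0,0,0,0,0,0.2],[0,0,0,0,0,0,0.2]]]' --grip_force 20

```text
clock: 12.25
eef_pos: [580.2, 189.8, 172.5]
tcp_rot: [-3.138, -0.614, 0.328]
contact_force: [0.2, 0.7, 0.7]
opening: 0.599
grasp_force: 0.0
```

Call:
send_rows --moves '[[[-0.004,-0.0014,0.006,0,0,0,0.2],[-0.0082,-0.0028,0.0123,0,0,0,0.2],[-0.0082,-0.0028,0.0123,0,0,0,0.2],[-0.0082,-0.0028,0.0123,0,0,0,0.2],[-0.0082,-0.0028,0.0123,0,0,0,0.2],[-0.015,-0.005,0.01,0,0,0,0.2],[-0.015,-0.005,0,0,0,0,0.2],[-0.015,-0.005,0,0,0,0,0.2],[-0.015,-0.005,0,0,0,0,0.2],[0,0,0,0,0,0,0.2]]]'

```text
clock: 13.25
eef_pos: [480.8, 156.4, 236.6]
tcp_rot: [-3.137, -0.611, 0.328]
contact_force: [-0.1, -0.1, -0.1]
opening: 0.599
grasp_force: 0.0
```

Run:
```python
from h import *
np.set_printoptions(precision=2,suppress=True)
s=sense();print(s['eef_pos'],s['tcp_rot'],s['contact_force'],s['qpos'])
f=snap('wrist','w7'); g=snap('side','s7')
cv2.imwrite('pics/c7.png',np.hstack([cv2.resize(f['img'][60:375,170:470,::-1],(400,420),interpolation=cv2.INTER_CUBIC),cv2.resize(g['img'][290:390,190:285,::-1],(400,420),interpolation=cv2.INTER_CUBIC)]))
m=lambda a:cv2.absdiff(a['img'],g['img'])
f2=grab_frame('side'); print('moved px',(cv2.absdiff(f2['img'],g['img'])[290:390,190:285].max(2)>40).sum())
```

```text
[480.8  156.37 236.6 ] [-3.14 -0.61  0.33] [-0.08 -0.09 -0.14] [ 0.3  -0.05  2.3   0.08  0.28  1.47]
moved px 0
```

View pics/c7.png

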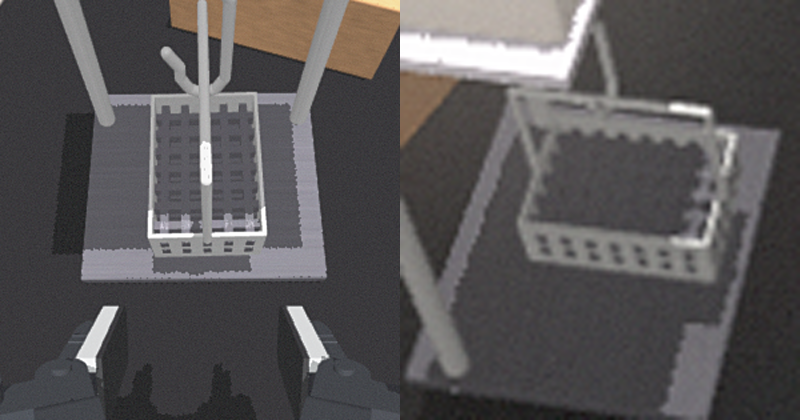

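The basket hangs in the hook, still (no changed pixels). Side-view bar ends are at (216.8,312.1) and (263.6,316.2), so I'll check its level from those.

Run:
```python
from h import *
np.set_printoptions(precision=1,suppress=True)
S=load('s7');W=load('w7'); y=np.radians(18.8); X=np.array([np.cos(y),np.sin(y),0]);Y=np.array([-X[1],X[0],0]); seat=np.array([622.5,204.4,175])
def pl(F,uv):
    c,d=ray(F,uv); P=c+d*((seat-c)@Y)/(d@Y); return np.array([(P-seat)@X,P[2]])
for uv in((216.8,312.1),(263.6,316.2),(239,313.8)): print(pl(S,uv))
# bottom edge of near long wall (left side, y'=+40) in side view
seat2=seat+40*Y
for uv in((190+128*.2375,290+256*.238),(190+315*.2375,290+280*.238),(190+120*.2375,290+225*.238),(190+308*.2375,290+247*.238)):
    c,d=ray(S,uv); P=c+d*((seat2-c)@Y)/(d@Y); print('wall',(P-seat)@X,P[2])
print('near end wrist/side',two(W,(324.5,195),S,(263.6,316.2)))
# button, press pose
p,r=two(load('w1'),(498.9,277.2),load('top0'),(355.24,234.45)); print(p,r)
T=load('top0'); 
R,_=cam(T); 
hsv=cv2.cvtColor(T['img'],cv2.COLOR_RGB2HSV); m=cv2.inRange(hsv,(45,80,60),(80,255,255)); m[:195]=0;m[235:]=0;m[:,:340]=0;m[:,410:]=0
c=max(cv2.findContours(m,0,2)[0],key=cv2.contourArea);b=cv2.boxPoints(cv2.minAreaRect(c)); q=[onz(T,u,70) for u in b];print(b,*q)
for i in range(4):
    d=q[i]-q[i-1]; print(np.degrees(np.arctan2(d[1],d[0])),np.linalg.norm(d))
W1=load('w1'); hsv=cv2.cvtColor(W1['img'],cv2.COLOR_RGB2HSV); m=cv2.inRange(hsv,(45,80,60),(80,255,255)); m[:,:470]=0
c=max(cv2.findContours(m,0,2)[0],key=cv2.contourArea);b=cv2.boxPoints(cv2.minAreaRect(c)); print('w',b)
for i in range(4):
    d=onz(W1,b[i],70)-onz(W1,b[i-1],70); print(np.degrees(np.arctan2(d[1],d[0])),np.linalg.norm(d))
```

```text
[ 58.1 171.4]
[-60.5 179.4]
[  1.  176.3]
wall 57.2974254327823 58.03578421265013
wall -60.106085983351704 60.71497079054393
wall 55.60627750759002 93.4311887784105
wall -60.1143677061075 97.97157555383012
near end wrist/side (array([565.6, 184.2, 178.1]), np.float64(0.43929052773421157))
[ 592.7 -256.    62.1] 2.8891193665383317
[[351.2 215. ]
 [352.4 203.4]
 [396.7 208. ]
 [395.5 219.6]] [ 640.7 -249.    70. ] [ 669.2 -254.    70. ] [ 651.6 -360.    70. ] [ 623.1 -354.5   70. ]
80.55133970251121 106.92265462723354
-9.907121738421495 28.97565189809829
-99.45335638639312 107.4312808238897
169.08696521303358 28.975382116483424
w [[484.1 235.2]
 [488.5 208.6]
 [589.8 225.3]
 [585.4 251.9]]
80.84563460987954 107.01846838115124
-16.346443349421577 33.38004802058516
-99.43965578340385 110.00197788907772
158.44515505312592 33.347673878360844
```

Run:
```python
from h import *
np.set_printoptions(precision=2,suppress=True)
def fit(F,a,b,P0,yaw):
    g=F['img'].mean(2); a,b=np.array(a),np.array(b); X=np.array([np.cos(yaw),np.sin(yaw),0]);Y=np.array([-X[1],X[0],0]); pts=[]
    for x in range(int(a[0])+4,int(b[0])-3):
        y0=a[1]+(b[1]-a[1])*(x-a[0])/(b[0]-a[0]); ys=np.arange(int(y0)-4,int(y0)+6); v=g[ys,x]; v=np.clip(v-np.median(v)-8,0,None)
        k=np.argmax(v); sl=slice(max(k-2,0),k+3)
        if v.max()>0:
            yc=(v[sl]*ys[sl]).sum()/v[sl].sum(); c,d=ray(F,(x,yc)); P=c+d*((P0-c)@Y)/(d@Y); pts.append(((P-P0)@X,P[2]))
    p=np.array(pts); 
    for _ in range(3):
        k=np.polyfit(p[:,0],p[:,1],1); r=p[:,1]-np.polyval(k,p[:,0]); q=abs(r)<2*r.std()+.2; p=p[q]
    print(len(p),'tilt deg',np.degrees(np.arctan(k[0])),'z0',k[1],'res',r.std())
fit(load('side0'),(279.4,249.2),(315.4,261.6),np.array([624,-68.5,120]),np.radians(1.2))
fit(load('s7'),(216.8,312.1),(263.6,316.2),np.array([622.5,204.4,175]),np.radians(18.8))
fit(load('s7'),(216.8,312.1),(250,315),np.array([622.5,204.4,175]),np.radians(18.8))
```

```text
29 tilt deg -0.4830279671862379 z0 122.13378568157309 res 0.3270052002867551
39 tilt deg 6.696999027612386 z0 180.36142133878113 res 4.559615383848259
26 tilt deg 14.43119324752607 z0 177.33936993443822 res 4.485012945550306
```

Run:
```python
from h import *
np.set_printoptions(precision=2,suppress=True,linewidth=150)
F=load('s7'); g=F['img'].mean(2); print(g[307:322,214:266:3].astype(int))
```

```text
[[165 199 237 249 252 238  76  68 109  82  67  68  68  68  66  61  59  61]
 [180 174 168 169 204 203  67  72  93  99  68  66  64  64  64  62  58  63]
 [164 148 168 175 168 158  70  69  82 102  69  64  64  66  61  63  63  64]
 [ 69 103 158 166 156 156  70  72  79 109  68  65  68  60  63  64  58  57]
 [ 75 151 143 136 108 127  79  70  81 107  69  71  64  64  61  58  63  58]
 [ 77 150 154 152 152 142 123 101 101 106  67  64  64  63  59  61  56  59]
 [ 68 126 136 144 140 149 163 148 144 126  99  92  76  60  54  56  58  56]
 [ 72 136 127 137  96 103 143 151 140 149 150 146 120  88 143  96  60  56]
 [ 83 138 129 140 112 102  85 146 119 123 136 147 157 145 255 204 153  52]
 [ 89 142 127 140 130 126 128 118 122  85  74  93 123 135 210 240 255  56]
 [ 95 139 124 138 134 135 128 124 124 127 110  83  75  71  86 130 187  55]
 [117 129 121 140 132 139 139 136 126 130 127 125 127 102  77  70 115  59]
 [130 122 108 140 131 137 137 138 138 137 137 133 125 122 120 120 115  79]
 [127 124 109 111 124 133 116 135 128 136 136 136 139 132 133 123 135 132]
 [120 119 120  77 121 105  82 120 111 127 134 131 138 135 133 135 149 172]]
```

Run:
```python
from h import *
S=load('s7'); y=np.radians(18.8); X=np.array([np.cos(y),np.sin(y),0]);Y=np.array([-X[1],X[0],0]); P0=np.array([622.5,204.4,175]); g=S['img'].mean(2); p=[]
for x in (225,226,227,*range(231,236),*range(243,264)):
    yc=312.45+(x-226)*.104; ys=np.arange(round(yc)-2,round(yc)+3); v=np.clip(g[ys,x]-90,0,None); v=v*(abs(ys-yc)<1.9); yy=(v*ys).sum()/v.sum()
    c,d=ray(S,(x,yy)); P=c+d*((P0-c)@Y)/(d@Y); p.append(((P-P0)@X,P[2]))
p=np.array(p); k=np.polyfit(p[:,0],p[:,1],1); print(np.degrees(np.arctan(k[0])),k[1],(p[:,1]-np.polyval(k,p[:,0])).std())
```

```text
-2.5968734871794235 176.3270679492054 0.8024606619890324
```

Tilt is about 2°, close to the measurement's accuracy, and the bar is seated at the right height. I'll leave the basket and go to the button, with the tool leaning 20° along the face normal.

Run:
```python
from h import *
plan(back((594,-256,63),-9.5,20,117),-9.5,20,20)
```

```text
t 13.4 total [ 0.0707 -0.4067 -0.065 ] [-0.0252  0.2669 -0.4929] row [ 0.0035 -0.0203 -0.0032] [-0.0013  0.0133 -0.0246]
```

Call:
send_rows --moves '[[[0,-0.0203,0.003,-0.0013,0.0133,-0.0246,-1],[0,-0.0203,0.003,-0.0013,0.0133,-0.0246,-1],[0,-0.0203,0,-0.0013,0.0133,-0.0246,-1],[0,-0.0203,0,-0.0013,0.0133,-0.0246,-1],[0,-0.0203,0,-0.0013,0.0133,-0.0246,-1],[0.004,-0.0203,0,-0.0013,0.0133,-0.0246,-1],[0.004,-0.0203,0,-0.0013,0.0133,-0.0246,-1],[0.004,-0.0203,0,-0.0013,0.0133,-0.0246,-1],[0.004,-0.0203,0,-0.0013,0.0133,-0.0246,-1],[0.004,-0.0203,0,-0.0013,0.0133,-0.0246,-1]]]'

```text
clock: 14.4
eef_pos: [504.3, -46.9, 243.7]
tcp_rot: [-3.122, -0.481, 0.072]
contact_force: [-0.2, 0.2, 0.8]
opening: 0.004
grasp_force: 0.0
```

Call:
send_rows --moves '[[[0.005,-0.0203,0,-0.0013,0.0133,-0.0246,-1],[0.005,-0.0203,0,-0.0013,0.0133,-0.0246,-1],[0.005,-0.0203,0,-0.0013,0.0133,-0.0246,-1],[0.005,-0.0203,0,-0.0013,0.0133,-0.0246,-1],[0.005,-0.0203,-0.01,-0.0013,0.0133,-0.0246,-1],[0.005,-0.0203,-0.01,-0.0013,0.0133,-0.0246,-1],[0.005,-0.0203,-0.013,-0.0013,0.0133,-0.0246,-1],[0.005,-0.0203,-0.013,-0.0013,0.0133,-0.0246,-1],[0.005,-0.0203,-0.013,-0.0013,0.0133,-0.0246,-1],[0.005,-0.0203,-0.013,-0.0013,0.0133,-0.0246,-1]]]'

```text
clock: 15.4
eef_pos: [554.2, -250.0, 170.7]
tcp_rot: [3.141, -0.349, -0.166]
contact_force: [-0.1, 0.1, 0.3]
opening: 0.002
grasp_force: 0.0
```

Run:
```python
from h import *
np.set_printoptions(precision=1,suppress=True)
s=sense();print(s['eef_pos'],s['tcp_rot'],s['contact_force'],s['opening'])
f=snap('wrist','w8'); print(proj(f,[(594,-256,63),(580,-340,60)]))
tz=Rn.from_euler('xyz',s['tcp_rot']).as_matrix()[:,2]; print('tip',s['eef_pos']+17*tz,proj(f,[s['eef_pos']+17*tz]))
m=(f['img'].min(2)>200).astype(np.uint8); N,l,st,ce=cv2.connectedComponentsWithStats(m)
for i in range(1,N):
    if st[i,4]>80: print(st[i],ce[i],onz(f,ce[i],63), two(f,ce[i],load('top0'),(355.24,234.45)), two(f,ce[i],load('side0'),(335.7,232)))
plan(back((594,-256,63),-9.5,20,117),-9.5,20,1)
```

```text
[ 554.2 -250.   170.7] [ 3.1 -0.3 -0.2] [-0.1  0.1  0.3] 0.0015462602239291292
[[320.4 243.5]
 [433.5 243.7]]
tip [ 560.  -251.   154.8] [[321.5 301.5]]
[115   0  91  73 764] [158.7  41.5] [ 770.7 -157.6   63. ] (array([ 547.7, -247.2,  328.5]), np.float64(35.781206052889765)) (array([ 609.4, -199.8,  171.7]), np.float64(121.88056378791245))
[   0   46   27   72 1417] [10.7 80.7] [758.3 -40.4  63. ] (array([ 557.5, -244.5,  308.6]), np.float64(38.51276353775198)) (array([ 594.1, -168.9,  194.2]), np.float64(110.09728885062115))
[  0  58  43  72 252] [30.1 98.2] [741.7 -53.9  63. ] (array([ 558.1, -244.1,  307.4]), np.float64(38.50588802405992)) (array([ 594.1, -169.8,  189.2]), np.float64(105.38624085776858))
[ 176   66   50   47 1851] [200.5  89.1] [ 727.  -184.5   63. ] (array([ 547.9, -246.5,  332.2]), np.float64(36.476305207292256)) (array([ 613.8, -209. ,  147. ]), np.float64(106.08698261885911))
[  266   130   214   157 21062] [372.  210.5] [ 612.1 -298.2   63. ] (array([ 564.7, -249.4,  270.4]), np.float64(38.259554596003554)) (array([ 620.9, -308.5,    5.5]), np.float64(0.153
[... 154 characters left out ...]
([ 592.4, -254.1,   65.3]), np.float64(2.29680698417885))
[423 235  22  23 389] [433.4 246.4] [ 578.  -338.5   63. ] (array([ 560. , -248.6,  288.4]), np.float64(37.95159561188709)) (array([ 603.1, -340.1,   -2.5]), np.float64(62.529395481663435))
[304 287  14  47 489] [311.3 307.4] [ 548.7 -241.6   63. ] (array([ 563.4, -246.1,  199.2]), np.float64(3.957736166822872)) (array([ 566.1, -235. ,   95.7]), np.float64(32.41250760005297))
[326 287  15  47 481] [331.8 307. ] [ 546.5 -256.5   63. ] (array([ 562.9, -249.5,  199.9]), np.float64(10.723921377245421)) (array([ 566.7, -245.3,   88.4]), np.float64(40.80607290966672))
t 15.45 total [-0.  0.  0.] [ 0. -0.  0.] row [-0.  0.  0.] [ 0. -0.  0.]
```

Call:
send_rows --moves '[[[0.0037,-0.0005,-0.0106,0,0,0,-1],[0.0037,-0.0005,-0.0106,0,0,0,-1],[0.0037,-0.0005,-0.0106,0,0,0,-1],[0.0037,-0.0005,-0.0106,0,0,0,-1],[0.0037,-0.0005,-0.0106,0,0,0,-1],[0.0037,-0.0005,-0.0106,0,0,0,-1],[0.0037,-0.0005,-0.0106,0,0,0,-1],[0.002,-0.0003,-0.0056,0,0,0,-1],[0,0,0,0,0,0,-1]]]'

```text
clock: 16.35
eef_pos: [581.1, -252.4, 90.9]
tcp_rot: [3.141, -0.348, -0.164]
contact_force: [-0.9, 0.2, -0.3]
opening: -0.0
grasp_force: 0.0
```

Call:
send_rows --moves '[[[0.0007,-0.0001,-0.0019,0,0,0,-1],[0.0007,-0.0001,-0.0019,0,0,0,-1],[0.0007,-0.0001,-0.0019,0,0,0,-1],[0.0007,-0.0001,-0.0019,0,0,0,-1],[0,0,0,0,0,0,-1]]]'

```text
clock: 16.85
eef_pos: [584.1, -253.0, 84.2]
tcp_rot: [3.141, -0.349, -0.165]
contact_force: [0.6, 0.1, -0.3]
opening: -0.001
grasp_force: 0.0
```

Call:
send_rows --moves '[[[0.0007,-0.0001,-0.0019,0,0,0,-1],[0.0007,-0.0001,-0.0019,0,0,0,-1],[0,0,0,0,0,0,-1]]]'

```text
clock: 17.15
eef_pos: [585.6, -253.3, 80.5]
tcp_rot: [3.141, -0.349, -0.164]
contact_force: [-0.3, 0.2, 2.3]
opening: 0.001
grasp_force: 1.2
```

Call:
send_rows --moves '[[[0.0007,-0.0001,-0.0019,0,0,0,-1],[0,0,0,0,0,0,-1]]]'

```text
clock: 17.35
eef_pos: [586.3, -253.4, 78.7]
tcp_rot: [3.141, -0.349, -0.164]
contact_force: [-1.3, -0.3, 2.9]
opening: 0.0
grasp_force: 1.7
```

Call:
send_rows --moves '[[[0.0007,-0.0001,-0.0019,0,0,0,-1],[0,0,0,0,0,0,-1]]]'

```text
clock: 17.55
eef_pos: [587.0, -253.5, 76.7]
tcp_rot: [3.141, -0.349, -0.164]
contact_force: [-1.5, -0.1, 4.6]
opening: 0.001
grasp_force: 2.3
```

Call:
send_rows --moves '[[[0.0004,-0.0001,-0.001,0,0,0,-1],[0,0,0,0,0,0,-1]]]'

```text
clock: 17.75
eef_pos: [587.2, -253.5, 76.4]
tcp_rot: [3.141, -0.349, -0.164]
contact_force: [-7.1, 0.9, 12.3]
opening: 0.003
grasp_force: 7.1
```

Call:
send_rows --moves '[[[0.0004,-0.0001,-0.001,0,0,0,-1],[0,0,0,0,0,0,-1],[0,0,0,0,0,0,-1]]]'

```text
clock: 18.05
eef_pos: [587.3, -253.6, 76.1]
tcp_rot: [3.141, -0.35, -0.164]
contact_force: [-14.1, 2.6, 25.3]
opening: -0.0
grasp_force: 14.1
```

The force rose to about 5 N and then hit a hard stop, so the button is fully down. I'll retreat.

Call:
send_rows --moves '[[[-0.0011,0.0002,0.003,0,0,0,-1],[-0.0025,0.0004,0.007,0,0,0,-1],[-0.005,0.0008,0.014,0,0,0,-1],[-0.007,0.0012,0.02,0,0,0,-1],[-0.007,0.0012,0.02,0,0,0,-1],[-0.007,0.0012,0.02,0,0,0,-1],[0,0,0.02,0,0,0,-1],[0,0,0,0,0,0,-1],[0,0,0,0,0,0,-1]]]'

```text
clock: 18.95
eef_pos: [558.0, -248.6, 179.4]
tcp_rot: [3.141, -0.35, -0.164]
contact_force: [-1.1, 0.0, -0.1]
opening: 0.002
grasp_force: 0.0
```

Run:
```python
from h import *
s=sense();print(s['clock'],s['eef_pos'],s['contact_force'])
g=snap('side','s9'); d=cv2.absdiff(g['img'],load('s7')['img'])[300:390,190:285].max(2); print('basket px changed',(d>40).sum())
f=snap('wrist','w9'); m=(f['img'].min(2)>200).astype(np.uint8); N,l,st,ce=cv2.connectedComponentsWithStats(m)
for i in range(1,N):
    if 250<st[i,4]<3000: print(st[i],ce[i])
print(proj(f,[(592,-255,63),(592+2,-255,57.4)]))
```

```text
18.95 [ 557.99574724 -248.58526518  179.40480496] [-1.08883432  0.030893   -0.07760625]
basket px changed 19
[125   0  88  84 946] [167.9397463   40.80549683]
[   0   52   39   77 2271] [15.9326288  89.92778512]
[ 182   73   48   47 1768] [205.74208145  96.37217195]
[ 305  233   36   38 1049] [322.16968541 251.86749285]
[423 240  22  23 373] [433.18766756 251.24932976]
[304 287  14  47 487] [311.32854209 307.36550308]
[[322.58661243 251.02541415]
 [322.14057526 248.91891157]]
```

Run:
```python
from h import *
a=load('s9')['img'].astype(int); b=load('s7')['img']; d=abs(a-b).max(2)[300:390,190:285]; ys,xs=np.where(d>40); print(list(zip(xs+190,ys+300)))
c=grab_frame('side')['img']; print((abs(c.astype(int)-a).max(2)[300:390,190:285]>25).sum())
print(sign_off())
```

```text
[(np.int64(256), np.int64(314)), (np.int64(256), np.int64(315)), (np.int64(257), np.int64(315)), (np.int64(258), np.int64(315)), (np.int64(259), np.int64(315)), (np.int64(260), np.int64(315)), (np.int64(256), np.int64(317)), (np.int64(257), np.int64(317)), (np.int64(258), np.int64(317)), (np.int64(259), np.int64(317)), (np.int64(260), np.int64(317)), (np.int64(266), np.int64(322)), (np.int64(262), np.int64(343)), (np.int64(262), np.int64(344)), (np.int64(254), np.int64(346)), (np.int64(255), np.int64(346)), (np.int64(260), np.int64(347)), (np.int64(263), np.int64(347)), (np.int64(263), np.int64(348))]
1
the job is handed in; nothing more can be done
None
```

The basket hangs free and still in the hook, tilted about 2° by my measurement. The larger button was pressed to its stop and let go, the small one was not pressed, and the job was handed in at about 19 s; no verdict came back.

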